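Carry the tray of white-lidded jars to the cork packing mat

TASK

Lift the plywood tray that holds the white-lidded jars clear of the table by its handle, carry it level, and set it down gently in the middle of the cork mat, its long sides lined up with the long sides of the mat (either way round). The jars must stay standing in the tray.

Things in the scene. Friction and masses are not known exactly. Their poses are not given: they have to be found in the camera images.
- white_tray: plywood tray with the two white-lidded jars, 150 (x) by 100 (y) mm, walls 30 mm high, floor 6 mm, about 0.5 kg loaded, loose on the table. Dark handle bar along its x over the centre line: 16 mm wide (y), 20 high, 126 long, its centre 120 mm above the underside, held by end posts up to 132 mm. Origin: centre of underside, z up. A like tray with BLACK-lidded jars stands nearby, perhaps in the way: lift over it
- cork_mat: brown cork mat fixed to the table, 200 mm long (its x) by 150 mm wide (its y), 4 mm thick, where the tray must go. Origin at the centre of its underside, on the table (top face at +4 mm), z up. A black rubber mat of the same size lies nearby and is not the target.
- white_jar_a: small closed amber glass jar with a WHITE lid and paper label, 42 mm diameter, 55 mm high, 80 g, standing loose and upright on the tray floor under the handle bar, about 33 mm from the tray's centre; origin at the centre of its underside, z up its axis (towards the tray's -x end)
- white_jar_b: small closed amber glass jar with a WHITE lid and paper label, 42 mm diameter, 55 mm high, 80 g, standing loose and upright on the tray floor under the handle bar, about 33 mm from the tray's centre; origin at the centre of its underside, z up its axis (towards the tray's +x end)
Things that resemble listed ones, but are neither listed nor needed, are in the scene too. What is shaped like the white_tray but pink or turquoise is not meant.

How it is judged (in metres and radians):
On the way:
1. the tray of white-lidded jars is lifted clear of the table (25 mm or more) (height (world z) of white_tray above 0.025 m), for 0.2 s.
At the end, for the whole second after the job is handed in: The tray rests flat and still on the cork mat, its centre within 20 mm of the mat's centre and its long axis within 11 degrees of the mat's (either way round), with both white-lidded jars standing upright on the tray's floor (horizontal distance between white_tray and cork_mat below 0.02 m and angle between the x axis of white_tray and the x axis of cork_mat, either way round below 0.2 rad and z of white_tray in the frame of cork_mat below 0.01 m and angle between white_tray's own z axis and vertical below 0.08 rad and linear speed of white_tray below 0.02 m/s and horizontal distance between each of white_jar_a, white_jar_b and white_tray below 0.065 m and z of each of white_jar_a, white_jar_b in the frame of white_tray below 0.018 m and angle between each of white_jar_a, white_jar_b's own z axis and vertical below 0.25 rad and linear speed of each of white_jar_a, white_jar_b below 0.03 m/s); the robot touches nothing.
It fails at once if the tray of white-lidded jars tipped more than 15 degrees from level (angle between white_tray's own z axis and vertical above 0.262 rad).
It fails at once if the tray of white-lidded jars let go more than 30 mm above the table (height (world z) of white_tray above 0.03 m and contact force between the fingers and white_tray below 0.05 N).
It also fails if it takes over 46 s, if anything falls off the work surface, if the arm or the gripper's body presses on something with over 40 N, if the wrist force passes 120 N, or if a joint passes its speed limit or range.

ROBOT

A 6-joint arm with a two-finger parallel gripper is mounted at the origin on the work surface. World frame = base frame: x ahead of the robot, y to its left, z up, the work surface at z = 0. Lengths are in mm, angles in rad, forces in N, time in s.
With the tool pointing down it reaches from about 350 to 975 mm from the base axis. Payload 7.1 kg.
Tool frame: the origin (TCP) lies midway between the tips of the shut fingers; the grasp point (between the pads) lies 19 mm behind it (ctrl.tcp_to_grasp is the distance from the TCP to the grasp point, in mm); z points along the fingers, y is the line along which they close (so a half turn about z gives the same grasp; the last joint's range is limited). The gripper opens to 88 mm and grips with 3 to 60 N. Pads are 20 mm wide; open, the fingers measure 115 mm over their backs; the gripper's body (75 mm by 178 mm) begins 61 mm behind the grasp point.
Start: joints at [-1.202, 0.423, 1.63, -0, 1.089, -0.019], TCP at [236.361, -578.566, 222.675] pointing down, gripper open.
Joint ranges: [-3, 3], [-0.9, 2.11], [0.09, 2.58], [-1.31, 4.45], [0.11, 2.69], [-2.54, 2.54]. Speed limits (rad/s): [2.39, 2.39, 3.01, 3.14, 3.14, 3.14].

INTERFACE

Orientations are given as a rotation vector (axis times angle).
In Python, from workcell import get_obs, cams, ticket, boxes_of, ctrl gives the robot as it stands.
- The arm moves only by the shell command python3 -m creep 'ROWS' [OPENING]. ROWS is JSON, one flat list of numbers, 4 for each row, row after row: the shift along the world's x, y, z in m, then the turn about the world's z in rad. In form: [tx, ty, tz, spin, tx, ty, tz, spin, ...]. A call has 1 to 10 rows; each row is the pose to reach, as a shift and turn from the pose commanded when the call began; what a row does not reach only later rows make up. A row lasts 1/12 s, in which the tool goes at most 41.7 mm and 7.16 degrees, less where a joint would pass 70% of its speed; a pose out of reach is approached as far as the arm can. A call with a gripper value outside its range is refused whole. OPENING is the opening, from 0 (shut) to 1 (fully open), set as the call begins (- or left out, the last holds). The fingers move at their own pace and stop on an object; the grip force is fixed at half the most. Time passes only in rows, so rows that repeat a pose let the fingers close. It gives the time, the measured TCP pose, the force, the opening and the grip force at its end, in the units of the state.
- get_obs(): the state, without advancing time (a new reading comes with each control period).
- cams.get_image(name): name is "side" or "top" or "wrist"; returns (picture, depth): 384x512x3 uint8, red, green, blue; 384x512 float32, mm along the optical axis (not along the pixel's ray), 0 where there is no reading.
- cams.get_calibration(name): a dict with "mtx" (3x3 intrinsics, pixels), "R" (3x3) and "t" (3): a world point X has camera coordinates R X + t; the wrist camera has in their place "mount" (4x4, takes a point from camera to tool coordinates, whose origin is the TCP and whose axes are the flange's). Camera axes: x right, y down, z forward; pixel columns grow to the right and rows downward; lengths in mm; the calibration is good to about 2 mm. A picture is of the moment at which its call begins: read the wrist's pose just before it. get_calibration takes no time and is no camera call.
- ticket.close_job(): hands the job in; it is judged then, once.
Trained networks look in the newest picture that a camera, given by its name, has taken for a name from the list of things; names that differ only in an ending like _2 or _b are one class to them, and where a whole thing is asked for, a point or a joint stands for the part that bears it (a point fixed in the world has none). Each returns a list of dicts, best first, with "score" (0 to 1); they miss things now and then, are a little off and sometimes report something else, mostly with a low value. They report only what shows in the picture. A call takes as long as a camera call. They do not tell look-alikes from the thing itself.
- boxes_of(camera, target): "centre" ([column, row] in pixels, amid what is visible of it).
The state is a dict: "t": time; "qpos": joint angles; "qvel": joint speeds; "joint_torque": joint torques, N m; "ee_pos": TCP position; "orientation": TCP orientation; "ft_force": force on the tool from outside, world axes, zero at the start; "moment": the same for the moment, N m; "width": finger opening in mm; "grasp_force": force on a finger pad.
Only numpy, scipy, OpenCV 4.12 (cv2) and the standard library are available. Lean on these libraries where they do the work, as an engineer would, in place of code of your own. Each camera call takes 0.05 s, during which the arm holds its last target. There are 200 camera calls.

## Working session

There is one attempt and no reset: what is moved stays moved. The work goes in short steps, Python scripts to look and compute and a shell command to move; the robot and the scene stay as the last step left them, time stands still between calls to the robot, and variables do not carry over. Pictures are saved under pics/ and viewed, at most 10 in all, crops included, and the job is handed in when it is done.

```bash
mkdir -p pics; cat > h.py <<'E'
import numpy as np, cv2
from workcell import get_obs, cams, ticket, boxes_of, ctrl
def grab(n,save=None):
    im,d=cams.get_image(n)
    if save: cv2.imwrite('pics/'+save,im[:,:,::-1])
    return im,d
def world(n,d,pose=None):
    c=cams.get_calibration(n);K=np.array(c['mtx'])
    v,u=np.indices(d.shape)
    P=np.stack([(u-K[0,2])/K[0,0]*d,(v-K[1,2])/K[1,1]*d,d],-1)
    if 'R' in c: return (P-np.array(c['t']).ravel())@np.array(c['R'])
    M=np.array(c['mount']);P=P@M[:3,:3].T+M[:3,3]
    R=cv2.Rodrigues(np.array(pose['orientation'],float))[0]
    return P@R.T+np.array(pose['ee_pos'])
E
python3 - <<'E'
from h import *
im,d=grab('top','top1.png'); P=world('top',d)
np.savez('top1.npz',im=im,P=P,d=d)
for t in ['white_tray','cork_mat','white_jar_a']:
    for b in boxes_of('top',t):
        u,v=map(int,b['centre']); print(t,b,P[v,u].round())
im,d=grab('side','side1.png')
E
```

```text
white_tray {'centre': [94.3, 209.5], 'score': 0.93} [417. 717.   9.]
white_tray {'centre': [187.5, 163.7], 'score': 0.91} [568. 370.  62.]
white_tray {'centre': [232.4, 239.9], 'score': 0.73} [296. 214.   5.]
cork_mat {'centre': [383.7, 161.8], 'score': 0.92} [ 575. -358.    1.]
white_jar_a {'centre': [190.5, 165.9], 'score': 0.68} [567. 363.  37.]
white_jar_a {'centre': [186.6, 175.1], 'score': 0.4} [524. 373.  61.]
```

View pics/top1.png

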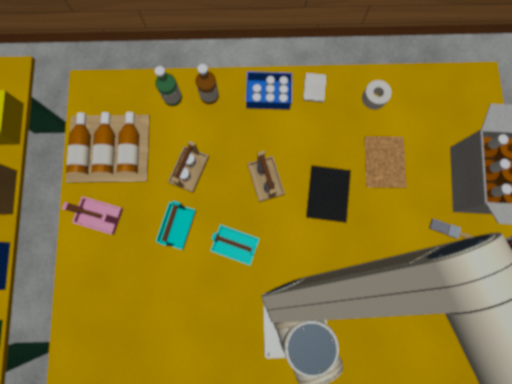

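View pics/side1.png

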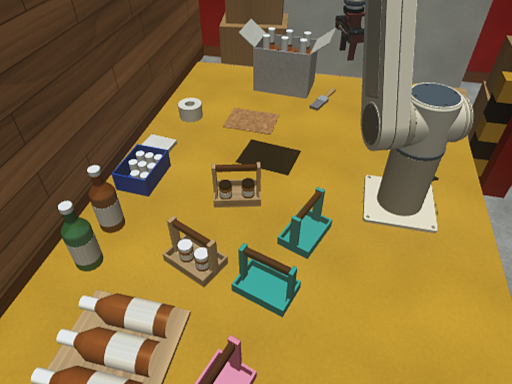

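The top view shows the white-lidded tray at about (188,165), the black-lidded one at (266,177) between it and the cork mat at (385,162). The black mat is at (329,193). The side view agrees.

```bash
python3 - <<'E'
from h import *
f=np.load('top1.npz');P=f['P'];im=f['im']
def rect(m,n):
    p=P[m][:,:2].astype(np.float32);r=cv2.minAreaRect(p);print(n,m.sum(),np.round(r[0],1),np.round(r[1],1),round(r[2],1),P[m][:,2].mean().round(1),np.round(cv2.boxPoints(r)).tolist())
v,u=np.indices(P.shape[:2])
for n,(a,b,c,e) in dict(white=(155,220,135,200),black=(240,295,145,205)).items():
    w=(u>a)&(u<b)&(v>c)&(v<e)
    rect(w&(P[...,2]>105),n+' bar'); rect(w&(P[...,2]>18)&(P[...,2]<40),n+' walls')
hsv=cv2.cvtColor(im,cv2.COLOR_RGB2HSV)
print(hsv[162,385],hsv[162,430])
w=(u>355)&(u<415)&(v>125)&(v<200)&((hsv[...,1]<200)&(hsv[...,2]<200))
rect(w,'cork')
E
```

```text
white bar 284 [402.2 298.7] [463. 126.] 25.1 195.4 [[166.0, 258.0], [219.0, 144.0], [639.0, 340.0], [585.0, 454.0]]
white walls 303 [559.9 372.8] [101.9 150.5] 66.4 29.6 [[471.0, 356.0], [609.0, 296.0], [649.0, 389.0], [511.0, 450.0]]
black bar 263 [403.8  95.1] [ 71.3 375.1] 86.0 191.2 [[214.0, 73.0], [588.0, 47.0], [593.0, 118.0], [219.0, 144.0]]
black walls 262 [516.2  86.8] [151.  100.2] 15.4 29.9 [[430.0, 115.0], [457.0, 18.0], [602.0, 59.0], [576.0, 155.0]]
[ 16 134 146] [ 24 255 160]
cork 2076 [ 472.6 -136.4] [236.8 717.2] 23.9 8.1 [[219.0, 144.0], [509.0, -512.0], [726.0, -416.0], [436.0, 239.0]]
```

```bash
python3 - <<'E'
from h import *
f=np.load('top1.npz');P=f['P'];im=f['im'];d=f['d']
def rect(m,n):
    m=cv2.morphologyEx(m.astype(np.uint8),cv2.MORPH_OPEN,np.ones((3,3)))>0
    p=P[m][:,:2].astype(np.float32);r=cv2.minAreaRect(p);print(n,m.sum(),np.round(r[0],1),np.round(r[1],1),round(r[2],1),P[m][:,2].mean().round(1),p.mean(0))
v,u=np.indices(P.shape[:2])
hsv=cv2.cvtColor(im,cv2.COLOR_RGB2HSV)
rect((d>0)&(u>355)&(u<415)&(v>125)&(v<200)&(hsv[...,1]<200)&(hsv[...,2]<200),'cork')
rect((d>0)&(u>155)&(u<220)&(v>135)&(v<200)&(P[...,2]>105)&(P[...,2]<150),'bar')
o=get_obs();print(o)
R=cv2.Rodrigues(np.array(o['orientation'],float))[0];print(R.round(3));print(ctrl.tcp_to_grasp,cams.get_calibration('wrist'))
E
```

```text
cork 2063 [ 574.2 -364.1] [151.3 200.6] 88.2 4.8 [ 571.91425 -363.93454]
bar 254 [559.1 372.2] [ 25.6 149.6] 66.1 129.1 [559.672   370.77258]
{'t': 0.25, 'qpos': array([-1.20198112e+00,  4.23466556e-01,  1.63023936e+00, -1.60648037e-05,
        1.08859015e+00, -1.90004128e-02]), 'qvel': array([-0.00102177, -0.00209036, -0.00143242, -0.0015778 , -0.0009251 ,
        0.00118268]), 'joint_torque': array([-1.25193737e-04, -5.44218028e+01, -2.73553419e+01,  6.42736978e-02,
        2.10489600e-02, -1.00789875e-04]), 'ee_pos': array([ 236.28350029, -578.3438134 ,  222.31253183]), 'orientation': array([-3.08203564e+00, -6.05247463e-01,  2.14237271e-04]), 'ft_force': array([ 0.47348532,  0.17880718, -0.26218488]), 'moment': array([ 0.04031554,  0.01751179, -0.00700747]), 'grasp_force': 0.0, 'width': 87.82460804344839}
[[ 0.926  0.378 -0.   ]
 [ 0.378 -0.926  0.001]
 [-0.    -0.001 -1.   ]]
18.700000000000003 {'mtx': array([[275.41662815,   0.        , 258.72907331],
       [  0.        , 275.41662815, 192.28179714],
       [  0.        ,   0.        ,   1.        ]]), 'mount': array([[ 1.45597322e-03, -9.57642083e-01, -2.87957498e-01,
         7.88751819e+01],
       [ 9.99998938e-01,  1.41160071e-03,  3.61731945e-04,
         4.69521637e-01],
       [ 6.00712762e-05, -2.87957719e-01,  9.57643122e-01,
        -1.61624351e+02],
       [ 0.00000000e+00,  0.00000000e+00,  0.00000000e+00,
         1.00000000e+00]])}
```

```bash
python3 -m creep '[0.011,0.032,0.005,0.078,0.022,0.064,0.01,0.156,0.032,0.095,0.015,0.234,0.043,0.127,0.02,0.312,0.054,0.158,0.025,0.39,0.065,0.19,0.03,0.468,0.076,0.222,0.035,0.546,0.086,0.253,0.04,0.624,0.097,0.285,0.045,0.702,0.108,0.317,0.05,0.78]' 1
python3 -m creep '[0.011,0.032,0,0.078,0.022,0.064,0,0.156,0.032,0.095,0,0.234,0.043,0.127,0,0.312,0.054,0.158,0,0.39,0.065,0.19,0,0.468,0.076,0.222,0,0.546,0.086,0.253,0,0.624,0.097,0.285,0,0.702,0.108,0.317,0,0.78]'
python3 -m creep '[0.011,0.032,0,0.078,0.022,0.064,0,0.156,0.032,0.095,0,0.234,0.043,0.127,0,0.312,0.054,0.158,0,0.39,0.065,0.19,0,0.468,0.076,0.222,0,0.546,0.086,0.253,0,0.624,0.097,0.285,0,0.702,0.108,0.317,0,0.78]'
python3 -m creep '[0,0,0,0,0,0,0,0,0,0,0,0]'
```

```text
t: 1.08
ee_pos: [344.5, -260.0, 273.0]
orientation: [2.618, 1.736, 0.0]
ft_force: [0.8, 0.6, -0.7]
width: 87.9
grasp_force: 0.0
t: 1.92
ee_pos: [452.5, 57.2, 272.8]
orientation: [1.76, 2.602, 0.0]
ft_force: [1.2, -0.6, 0.4]
width: 87.8
grasp_force: 0.0
t: 2.75
ee_pos: [560.5, 374.0, 272.5]
orientation: [-0.639, -3.076, 0.0]
ft_force: [0.2, 0.1, 0.8]
width: 87.7
grasp_force: 0.0
t: 3.0
ee_pos: [559.8, 371.9, 272.1]
orientation: [-0.646, -3.074, 0.002]
ft_force: [-0.3, -0.0, -0.1]
width: 87.7
grasp_force: 0.0
```

```bash
python3 - <<'E'
from h import *
o=get_obs();im,d=grab('wrist','w1.png');P=world('wrist',d,o)
R=cv2.Rodrigues(np.array(o['orientation'],float))[0];print(np.degrees(np.arctan2(R[1,0],R[0,0])),o['ee_pos'])
near=(d>0)&(np.hypot(P[...,0]-560,P[...,1]-372)<95)
for lo,hi in((108,124),(126,140),(26,34)):
    m=near&(P[...,2]>lo)&(P[...,2]<hi);p=P[m][:,:2].astype(np.float32);r=cv2.minAreaRect(p)
    print(lo,m.sum(),np.round(r[0],1),np.round(r[1],1),round(r[2],1),p.mean(0),P[m][:,2].mean())
E
```

```text
156.25870028309697 [559.81643182 371.86956476 272.0619372 ]
108 44 [559.  373.2] [ 25.5 127. ] 65.3 [610.1142  349.28418] 116.94226133758725
126 1922 [557.4 371.6] [ 25.7 149. ] 66.5 [552.329   374.17627] 129.63831526094933
26 1231 [557.6 371.7] [100.2 150.5] 66.8 [554.7551  373.08023] 29.49408281097522
```

View pics/w1.png

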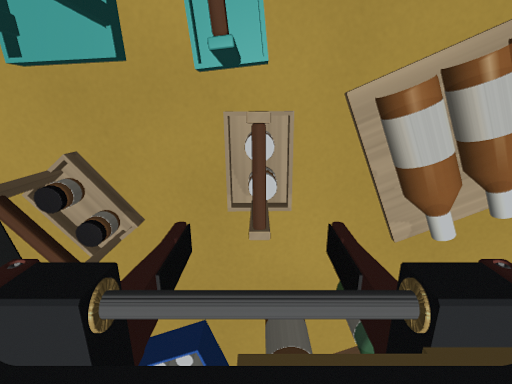

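The wrist view shows white lids under the bar at (259,146) and (264,186), centred between the open fingers, and nothing is in the way. I'm descending and gripping.

```bash
python3 -m creep '[0,0,-0.015,0,-0.001,0,-0.035,0,-0.001,0,-0.055,0,-0.002,0,-0.075,0,-0.002,0,-0.095,0.005,-0.002,0,-0.115,0.005,-0.002,0,-0.135,0.005,-0.002,0,-0.155,0.005,-0.002,0,-0.165,0.005,-0.002,0,-0.171,0.005]' 1
python3 -m creep '[0,0,0,0,0,0,0,0,0,0,0,0,0,0,0,0,0,0,0,0,0,0,0,0,0,0,0,0,0,0,0,0,0,0,0,0]' 0
```

```text
t: 3.88
ee_pos: [557.7, 370.8, 100.5]
orientation: [-0.64, -3.074, 0.003]
ft_force: [-0.1, -0.1, 0.5]
width: 87.9
grasp_force: 0.0
t: 4.63
ee_pos: [558.4, 372.5, 101.7]
orientation: [0.638, 3.076, 0.0]
ft_force: [-0.4, -0.1, 0.8]
width: 31.1
grasp_force: 0.0
```

```bash
python3 -m creep '[0,0,0,0,0,0,0,0,0,0,0,0,0,0,0,0,0,0,0,0,0,0,0,0]' 0
python3 -m creep '[0,0,0.002,0,0,0,0.006,0,0,0,0.012,0,0,0,0.019,0,0,0,0.026,0,0,0,0.033,0,0,0,0.04,0,0,0,0.047,0,0,0,0.052,0,0,0,0.055,0]' 0
```

```text
t: 5.13
ee_pos: [558.3, 372.4, 101.6]
orientation: [-0.638, -3.076, 0.0]
ft_force: [-0.7, -0.7, -0.7]
width: 15.7
grasp_force: 30.0
t: 5.97
ee_pos: [558.7, 372.6, 157.8]
orientation: [0.638, 3.075, 0.001]
ft_force: [0.7, 1.1, -4.9]
width: 15.5
grasp_force: 30.0
```

```bash
python3 -m creep '[0,0,0.005,0,0,0,0.015,0,0,0,0.03,0,0,0,0.047,0,0,0,0.065,0,0,0,0.083,0,0,0,0.1,0,0,0,0.115,0,0,0,0.125,0,0,0,0.13,0]' 0
python3 - <<'E'
from h import *
im,d=grab('side','side2.png')
E
```

```text
t: 6.8
ee_pos: [558.9, 372.8, 288.8]
orientation: [0.637, 3.074, 0.003]
ft_force: [0.4, -0.8, -5.7]
width: 15.9
grasp_force: 30.0
```

View pics/side2.png

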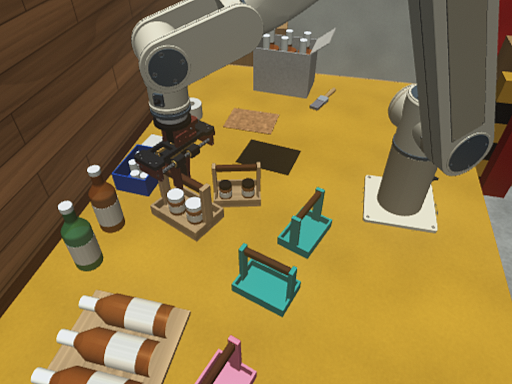

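The side view shows the tray hanging level at (187,205), with both white-lidded jars upright. I'm carrying it over the black-lidded tray.

```bash
python3 -m creep '[0,-0.004,0,0.002,0,-0.012,0,0.006,0.001,-0.024,0,0.012,0.001,-0.04,0,0.02,0.001,-0.06,0,0.03,0.002,-0.08,0,0.04,0.002,-0.1,0,0.05,0.003,-0.12,0,0.06,0.003,-0.14,0,0.07,0.004,-0.16,0,0.08]' 0
python3 -m creep '[0,-0.02,0,0.01,0.001,-0.04,0,0.02,0.001,-0.06,0,0.03,0.002,-0.08,0,0.04,0.002,-0.1,0,0.05,0.002,-0.12,0,0.06,0.003,-0.14,0,0.07,0.003,-0.16,0,0.08,0.004,-0.18,0,0.09,0.004,-0.2,0,0.1]' 0
python3 -m creep '[0,-0.02,0,0.01,0.001,-0.04,0,0.02,0.001,-0.06,0,0.03,0.002,-0.08,0,0.04,0.002,-0.1,0,0.05,0.002,-0.12,0,0.06,0.003,-0.14,0,0.07,0.003,-0.16,0,0.08,0.004,-0.18,0,0.09,0.004,-0.2,0,0.1]' 0
python3 -m creep '[0,-0.022,0,0.01,0.001,-0.044,0,0.021,0.001,-0.066,0,0.032,0.002,-0.088,0,0.043,0.002,-0.108,0,0.054,0.002,-0.128,0,0.065,0.003,-0.146,0,0.076,0.003,-0.16,0,0.085,0.003,-0.17,0,0.091,0.003,-0.177,0,0.095]' 0
python3 -m creep '[0,0,0,0,0,0,0,0,0,0,0,0,0,0,0,0]' 0
python3 - <<'E'
from h import *
o=get_obs();R=cv2.Rodrigues(np.array(o['orientation'],float))[0];print(np.degrees(np.arctan2(R[1,0],R[0,0])),o['ee_pos'])
im,d=grab('wrist','w2.png');P=world('wrist',d,o)
near=(d>0)&(np.hypot(P[...,0]-574,P[...,1]+364)<95)
for lo,hi in((207,224),(305,325),):
    m=near&(P[...,2]>lo)&(P[...,2]<hi);p=P[m][:,:2].astype(np.float32);r=cv2.minAreaRect(p)
    print(lo,m.sum(),np.round(r[0],1),np.round(r[1],1),round(r[2],1),P[m][:,2].mean())
E
```

```text
t: 7.68
ee_pos: [561.6, 210.1, 285.7]
orientation: [-0.513, -3.098, 0.002]
ft_force: [0.3, 0.5, -5.7]
width: 16.1
grasp_force: 30.0
t: 8.52
ee_pos: [565.4, 10.4, 285.9]
orientation: [-0.358, -3.12, 0.001]
ft_force: [0.4, 0.1, -4.9]
width: 15.8
grasp_force: 30.0
t: 9.35
ee_pos: [569.1, -189.3, 285.8]
orientation: [-0.202, -3.134, -0.0]
ft_force: [1.0, 0.8, -4.5]
width: 16.1
grasp_force: 30.0
t: 10.18
ee_pos: [572.1, -365.9, 285.7]
orientation: [-0.054, -3.14, -0.001]
ft_force: [0.2, -0.3, -4.1]
width: 15.9
grasp_force: 30.0
t: 10.52
ee_pos: [573.4, -363.7, 286.7]
orientation: [-0.052, -3.141, -0.0]
ft_force: [0.4, -0.2, -5.2]
width: 15.9
grasp_force: 30.0
178.10656810998626 [ 573.40203929 -363.73702609  286.69381416]
207 3063 [ 567.4 -364.2] [100.4 139.7] 88.1 214.2610292242143
305 7614 [ 567.6 -364.2] [ 36.8 140.3] 88.2 314.67146999825445
```

View pics/w2.png

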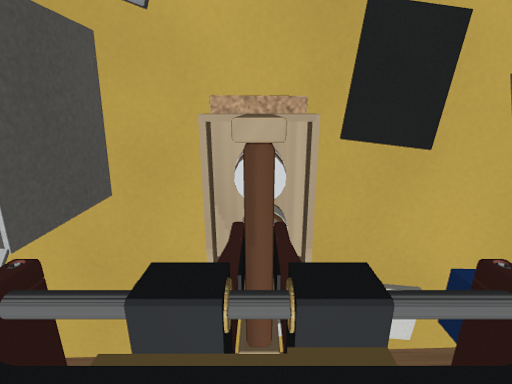

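The wrist view shows the tray level over the mat: bar at column 259, white lid at (260,178), and the cork edge at (258,105) parallel to the tray. I'm lowering it.

```bash
python3 -m creep '[0,0,-0.003,0,0,0,-0.01,0,0,0,-0.022,0,0,0,-0.037,0,0,0,-0.053,0,0,0,-0.069,0,0,0,-0.083,0,0,0,-0.095,0,0,0,-0.105,0,0,0,-0.115,0]' 0
python3 -m creep '[0,0,-0.01,0,0,0,-0.02,0,0,0,-0.029,0,0,0,-0.037,0,0,0,-0.044,0,0,0,-0.049,0,0,0,-0.053,0,0,0,-0.056,0,0,0,-0.058,0,0,0,-0.058,0]' 0
python3 -m creep '[0,0,-0.001,0,0,0,-0.002,0,0,0,-0.003,0,0,0,-0.004,0,0,0,-0.005,0,0,0,-0.005,0]' 0
```

```text
t: 11.4
ee_pos: [573.4, -364.5, 170.5]
orientation: [-0.053, -3.141, -0.0]
ft_force: [-0.3, 0.7, -3.7]
width: 15.8
grasp_force: 30.0
t: 12.23
ee_pos: [573.3, -364.5, 113.5]
orientation: [-0.053, -3.141, -0.0]
ft_force: [-0.5, 1.3, -4.4]
width: 15.8
grasp_force: 30.0
t: 12.73
ee_pos: [573.3, -364.5, 108.5]
orientation: [-0.053, -3.141, -0.0]
ft_force: [0.1, 0.3, -4.2]
width: 15.6
grasp_force: 30.0
```

```bash
python3 -m creep '[0,0,-0.0005,0,0,0,-0.001,0,0,0,-0.0015,0,0,0,-0.002,0,0,0,-0.002,0,0,0,-0.002,0]' 0
python3 -m creep '[0,0,-0.0005,0,0,0,-0.001,0,0,0,-0.001,0,0,0,-0.001,0]' 0
```

```text
t: 13.23
ee_pos: [573.3, -364.6, 106.6]
orientation: [-0.053, -3.141, -0.0]
ft_force: [-0.7, 0.1, -4.9]
width: 15.8
grasp_force: 30.0
t: 13.57
ee_pos: [573.4, -364.6, 105.7]
orientation: [-0.053, -3.141, -0.0]
ft_force: [0.3, 0.4, -4.7]
width: 15.6
grasp_force: 30.0
```

```bash
python3 -m creep '[0,0,-0.0005,0,0,0,-0.001,0,0,0,-0.001,0,0,0,-0.001,0]' 0
python3 -m creep '[0,0,-0.0005,0,0,0,-0.001,0,0,0,-0.001,0,0,0,-0.001,0]' 0
```

```text
t: 13.9
ee_pos: [573.4, -364.6, 105.6]
orientation: [0.053, 3.141, -0.0]
ft_force: [-2.4, 1.8, 6.0]
width: 15.6
grasp_force: 30.0
t: 14.23
ee_pos: [573.4, -364.6, 105.6]
orientation: [0.053, 3.141, -0.0]
ft_force: [-4.9, 4.0, 11.7]
width: 15.9
grasp_force: 30.0
```

It has made contact. I'm easing off slightly, then opening and retreating upward.

```bash
python3 -m creep '[0,0,0.0005,0,0,0,0.001,0,0,0,0.001,0,0,0,0.001,0]' 0
python3 -m creep '[0,0,0,0,0,0,0,0,0,0,0,0,0,0,0,0,0,0,0,0,0,0,0,0,0,0,0,0,0,0,0,0,0,0,0,0,0,0,0,0]' 1
python3 -m creep '[0,0,0,0,0,0,0,0,0,0,0,0,0,0,0,0]' 1
```

```text
t: 14.57
ee_pos: [573.4, -364.6, 105.6]
orientation: [0.053, 3.141, -0.0]
ft_force: [-3.8, 2.5, 8.2]
width: 16.0
grasp_force: 30.0
t: 15.4
ee_pos: [573.4, -364.6, 104.7]
orientation: [0.053, 3.141, -0.0]
ft_force: [-0.3, -0.2, -0.1]
width: 79.1
grasp_force: 0.0
t: 15.73
ee_pos: [573.4, -364.6, 104.7]
orientation: [0.053, 3.141, -0.0]
ft_force: [-0.9, -0.1, 0.2]
width: 87.7
grasp_force: 0.0
```

```bash
python3 -m creep '[0,0,0.005,0,0,0,0.015,0,0,0,0.03,0,0,0,0.048,0,0,0,0.068,0,0,0,0.088,0,0,0,0.108,0,0,0,0.128,0,0,0,0.145,0,0,0,0.155,0]' 1
python3 -m creep '[0,0,0,0,0,0,0,0,0,0,0,0]'
python3 - <<'E'
from h import *
o=get_obs();im,d=grab('wrist','w3.png');P=world('wrist',d,o)
near=(d>0)&(np.hypot(P[...,0]-574,P[...,1]+364)<95)
for lo,hi in((130,142),(29,39)):
    m=near&(P[...,2]>lo)&(P[...,2]<hi);p=P[m][:,:2].astype(np.float32);r=cv2.minAreaRect(p)
    print(lo,m.sum(),np.round(r[0],1),np.round(r[1],1),round(r[2],1),P[m][:,2].mean())
hsv=cv2.cvtColor(im,cv2.COLOR_RGB2HSV)
E
```

```text
t: 16.57
ee_pos: [574.2, -365.1, 263.3]
orientation: [0.053, 3.138, -0.003]
ft_force: [0.1, 0.1, 0.3]
width: 87.6
grasp_force: 0.0
t: 16.82
ee_pos: [572.8, -364.2, 258.6]
orientation: [-0.053, -3.14, -0.001]
ft_force: [-0.1, 0.3, -0.8]
width: 88.0
grasp_force: 0.0
130 2130 [ 572.1 -365.6] [ 25.4 149.1] 88.4 133.63576481644526
29 1385 [ 572.6 -365.3] [100.1 149.9] 88.2 33.51743415358676
```

View pics/w3.png

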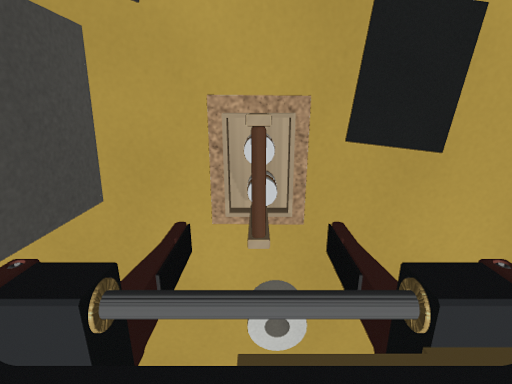

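The tray sits centred and aligned on the cork, which spans columns 208–310 and rows 95–223. Both white lids are in place at (259,150) and (262,190). I'm handing it in.

```bash
python3 -c "from workcell import ticket; print(ticket.close_job())"
```

```text
the job is handed in; nothing more can be done
None
```

I set the white-lidded tray flat in the middle of the cork mat, about 2 mm off centre and lined up with its long sides by the last wrist-camera measurement. Both jars were still in place, and I handed the job in at about 17 s; no verdict came back.

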